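# Turn a driver module over onto the soldering fixture

## Robot

A 6-joint arm with a two-finger parallel gripper is mounted at the origin on the work surface. World frame = base frame: x ahead of the robot, y to its left, z up, the work surface at z = 0. Lengths are in mm, angles in rad, forces in N, time in s.
With the tool pointing down it reaches from about 275 to 750 mm from the base axis. Payload 10.2 kg.
Tool frame: the origin (TCP) lies midway between the tips of the shut fingers; the grasp point (between the pads) lies 19 mm behind it (ctrl.tcp_to_grasp is the z of the grasp point in the tool frame, in mm); z points along the fingers, y is the direction in which the jaws open and shut (so a half turn about z gives the same grasp; the last joint's range is limited). The gripper opens to 85 mm and grips with 20 to 120 N. Pads are 22 mm wide; open, the fingers measure 114 mm over their backs; the gripper's body (76 mm by 85 mm) begins 54 mm behind the grasp point. The pads swing forward as they close: fully open they stand 13 mm farther back than shut.
Start: joints at [0.942, 0.313, 1.498, -0, 1.331, -0.223], TCP at [207.259, 482.364, 231.294] pointing down, gripper open.
Joint ranges: [-2.94, 2.94], [-0.97, 2.17], [0.19, 2.56], [-1.23, 4.37], [0.02, 3.11], [-2.88, 2.88]. Speed limits (rad/s): [2.39, 2.39, 3.01, 3.14, 3.14, 3.14].

## Interface

Orientations are given as a unit quaternion [w, x, y, z].
In Python, from rig import sensors, capture, order, ctrl gives the robot as it stands. The module is installed in compiled form; this text tells all that it offers.
- The arm moves only by the tool play_rows, never from a script. Its argument "deltas" is a list of rows, each a list of 7 numbers: the shift along the world's x, y, z in units of 40 mm (1.0 is 40 mm), then the turn, a rotation vector about the world's x, y, z in units of 6 degrees (1.0 is 6 degrees), then the opening, from -1 (shut) to 1 (fully open). A call has 1 to 8 rows; each row shifts and turns the commanded pose from where the row before left it; what a row does not reach is not made up. A row lasts 1/12 s, in which the tool goes at most 41.7 mm and 7.16 degrees, less where a joint would pass 70% of its speed; a pose out of reach is approached as far as the arm can. A call is refused whole if a number of a shift passes 1 or a number of a turn 1, either way. A call with a gripper value outside its range is refused whole. The fingers move at their own pace and stop on an object; "squeeze" is the grip in N (left out, the last holds). Time passes only in rows, so rows that do not move let the fingers close. It gives the time, the measured TCP pose, the force and the opening at its end, in the units of the state.
- sensors.sense(): the state, without advancing time (a new reading comes with each control period).
- capture(name): name is "side" or "top" or "wrist"; returns a dict with "pixels" (480x640x3 uint8, red, green, blue), "z_map" (480x640 float32, mm along the optical axis (not along the pixel's ray), 0 where there is no reading), "fx", "fy", "cx", "cy" (pixels), "eye" and "rotation" of the camera in the world; the wrist camera has in their place "tool_from_camera" (4x4, takes a point from camera to tool coordinates, whose origin is the TCP and whose axes are the flange's). Camera axes: x right, y down, z forward; pixel columns grow to the right and rows downward; lengths in mm; the calibration is good to about 2 mm. A picture is of the moment at which its call begins: read the wrist's pose just before it.
- order.finish_job(): hands the job in, once; it reports no verdict.
The state is a dict: "time_s": time; "joints": joint angles; "dq": joint speeds; "tau": joint torques, N m; "eef_pos": TCP position; "ee_rot": TCP orientation; "force": force on the tool from outside, world axes, zero at the start; "wrist_torque": the same for the moment, N m; "grip_width": opening from 0.0 (shut) to 1.0 (fully open).
Only numpy, scipy, OpenCV 4.12 (cv2) and the standard library are available. Lean on these libraries where they do the work, as an engineer would, in place of code of your own. Each camera call takes 0.05 s, during which the arm holds its last target. There are 200 camera calls.

## Task

Turn the LED driver module over onto the soldering fixture, pads up, and set it fully home in the corner, flat and touching both the back stop and the side fence. Do not pick it up, its thin case dents in a grip: with the fingers slide it against the front edge of the fixture's base plate, keep pushing until it tips up on its long edge and goes over onto the plate, then push it home. Leave everything else on the bench where it is.

Things in the scene. Friction and masses are not known exactly. Their poses are not given: they have to be found in the camera images.
- module: the LED driver module: a flat hard metal case, 60 mm (x) by 80 mm (y) by 12 mm thick (z), about 60 g, loose. Origin at the centre of the block. +z comes out of the plain metal lid with a paper label; the -z face is a green board with copper pads. It starts flat on the bench, lid up, in front of the fixture, a long side roughly facing its front edge, a few cm away. Turned over, its +z points down.
- long_edge_a (a point): middle of one long side of the module, half-way up its 12 mm side face (module x = -30 mm); at the start the side towards the robot. The sides are plain and not slippery (friction 0.5 or more against fingertip, bench and plate): a fingertip pressed against this side while the other side bears on the step carries the edge up with it
- long_edge_b (a point): middle of the other long side of the module (module x = +30 mm); at the start the side towards the fixture
- fixture: the soldering fixture, fixed: an orange base plate 4 mm thick, 180 mm deep (x) and 210 mm wide (y), flat on the bench, so that its front edge is an upright step 4 mm high, which stops the sliding module. Origin on the bench at the middle of the front edge; +x runs away from the robot in over the plate, +y to the left along the edge. The plate is open to the front and the right.
- back_stop (a point): middle of the foot of the back stop's front face (fixture x = 85, y = -5, z = 4 mm): an aluminium bar along the fixture's y, 140 mm long, 12 mm high, 12 mm thick. Behind it: a black lead comb up to 26 mm above the bench, a counter box (right) up to 38 mm and an open toggle clamp (fixture x = 130 to 230 mm) up to 115 mm
- side_fence (a point): middle of the foot of the side fence's inner face (fixture x = 56, y = 55, z = 4 mm): an aluminium bar along the fixture's x, 58 mm long, 12 mm high, 12 mm thick, on the left of the plate; it meets the back stop in a right-angled corner
- home (a point): point of the fixture where the module's centre lies when it is home on the plate, touching the back stop and the side fence with its long sides along the back stop: fixture x = 55, y = 15, z = 10 mm
- flux_bottle: white plastic bottle with a black cap, 34 mm across, 80 mm high, standing; origin at the middle of its underside; leave alone
- spool: reel of solder standing on its flange, 56 mm across, 44 mm high; origin at the middle of its underside; leave alone
- cutters: black side cutters lying on the bench, about 125 mm long, 46 mm wide and 12 mm high; origin under the pivot, jaws to +x, handles to -x; leave alone
- tweezers: steel tweezers lying on the bench, 126 mm long (x), 18 mm wide, 7 mm high; origin on the bench under the middle; leave alone
- screwdriver: screwdriver lying on the bench, 160 mm long along its x, handle to -x; leave alone
- tip_cleaner: round black pot with brass wool, 72 mm across, 48 mm high; origin at the middle of its underside; leave alone
There are look-alikes about, which are no part of the job. Leave any purple look-alike of the module alone.

How it is judged:
By the outcome, as a careful person would: the job done as asked, in the order asked, and still so for the second after the job is handed in, with the robot touching nothing.
It also fails if it takes over 51 s, if anything falls off the work surface, if the arm or the gripper's body presses on something with over 40 N, if the wrist force passes 120 N, or if a joint passes its speed limit or range.

## Working session

There is one attempt and no reset: what is moved stays moved. The work goes in short steps, Python scripts to look and compute and a tool call to move; the robot and the scene stay as the last step left them, time stands still between calls to the robot, and variables do not carry over. Pictures are saved under pics/ and viewed, about 8 in all and at most 12, crops included, and the job is handed in when it is done.

Besides the shell and the picture viewer there is one more tool, called by a JSON object that holds its "api" and its "payload". play_rows: Moves the arm, as the interface text tells. Its arguments: {"type":"object","properties":{"deltas":{"type":"array","items":{"type":"array","items":{"type":"number"}}},"squeeze":{"type":"number"}},"required":["deltas"]}

```bash
mkdir -p pics
cat > h.py <<'E'
import numpy as np, cv2
from rig import sensors, capture, order, ctrl
from scipy.spatial.transform import Rotation as R
def save(c,n,crop=None,s=1):
    im=cv2.cvtColor(c["pixels"],cv2.COLOR_RGB2BGR)
    if crop: x0,y0,x1,y1=crop; im=im[y0:y1,x0:x1]
    if s!=1: im=cv2.resize(im,None,fx=s,fy=s,interpolation=cv2.INTER_CUBIC)
    cv2.imwrite("pics/"+n,im)
def ray(c,uv,z):
    uv=np.atleast_2d(np.asarray(uv,float)); M=np.asarray(c["rotation"]); e=np.asarray(c["eye"])
    d=np.c_[(uv[:,0]-c["cx"])/c["fx"],(uv[:,1]-c["cy"])/c["fy"],np.ones(len(uv))]@M.T
    return e+d*((z-e[2])/d[:,2])[:,None]
def cloud(c):
    z=c["z_map"]; v,u=np.mgrid[:480,:640]
    p=np.stack([(u-c["cx"])/c["fx"]*z,(v-c["cy"])/c["fy"]*z,z],-1)
    return p@np.asarray(c["rotation"]).T+np.asarray(c["eye"])
E
python3 - <<'E'
from h import *
s=sensors.sense(); print(s)
for n in("top","side"):
    c=capture(n); save(c,n+"0.png"); print(n,c["fx"],c["eye"],np.round(c["rotation"],3).tolist())
E
```

```text
{'time_s': 0.0, 'joints': array([ 9.41564287e-01,  3.13465289e-01,  1.49846057e+00,  5.76464811e-06,
        1.33100239e+00, -2.23415507e-01]), 'dq': array([-0.00046412,  0.00060551, -0.0006531 ,  0.00044912,  0.00104958,
       -0.00207206]), 'tau': array([-1.16257248e-03, -4.12257600e+01, -2.59740025e+01, -2.47921498e-04,
        4.12830646e-03,  2.85353565e-06]), 'eef_pos': array([207.11073495, 482.13196326, 230.71841563]), 'ee_rot': array([-2.78699801e-04,  2.01519409e-01,  9.79484294e-01, -6.06864663e-04]), 'force': array([ 0.19983099, -0.45172311,  0.19866804]), 'wrist_torque': array([ 0.00018633, -0.02510741, -0.02637998]), 'grip_width': 1.001709789916692}
top 552.7651014878097 [ 425.95278307  -23.96209971 1096.07596935] [-0.037, 0.711, -0.701, 0.029]
side 504.54485990882193 [ 344.81812451 -764.00751013  552.72905581] [-0.474, 0.873, -0.105, 0.048]
```

View pics/top0.png

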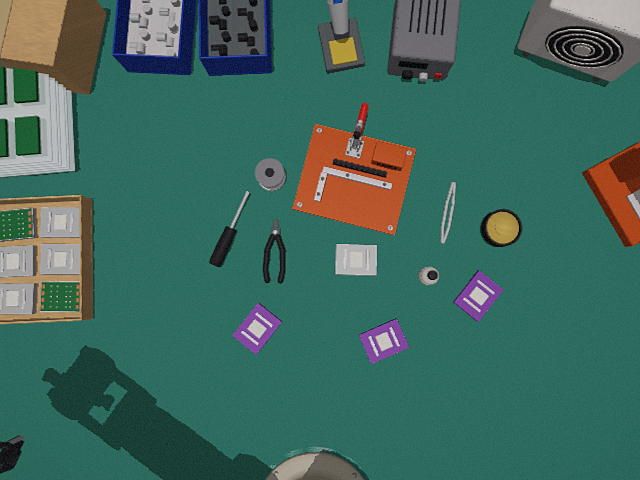

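View pics/side0.png

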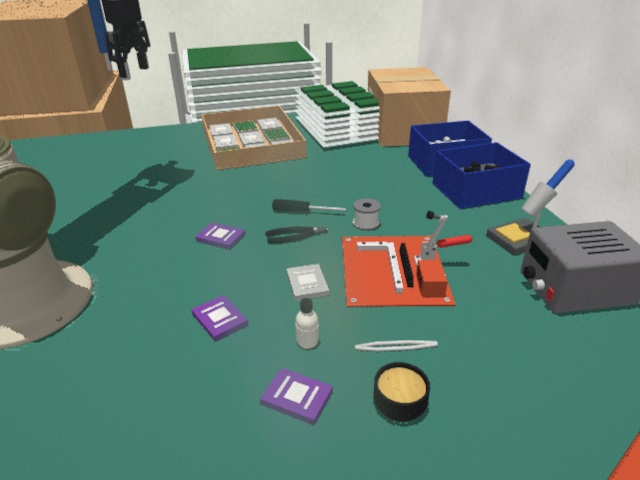

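Top view: the silver module is at about (356,260), in front of the orange plate (plate corners ≈ (317,125), (415,148), (395,234), (294,210)). The look-alikes are three purple ones at (257,328), (384,341) and (479,295), plus silver ones in the wooden tray at (60,220). Only the silver one at (356,260) lies loose in front of the fixture. The bottle at (429,275) and cutters at (275,250) stand on either side of it.

```bash
cat >> h.py <<'E'
def rect(c,mask,z):
    cs,_=cv2.findContours(mask.astype(np.uint8),cv2.RETR_EXTERNAL,cv2.CHAIN_APPROX_NONE)
    k=max(cs,key=cv2.contourArea)[:,0,:]
    w=ray(c,k,z)[:,:2].astype(np.float32)
    return w,cv2.minAreaRect(w),k
E
python3 - <<'E'
from h import *
c=capture("top"); save(c,"crop.png",(220,80,480,300),3)
hsv=cv2.cvtColor(c["pixels"],cv2.COLOR_RGB2HSV); P=cloud(c)
m=(hsv[...,0]<14)&(hsv[...,1]>150); m[:, :250]=0; m[:,450:]=0;m[:100]=0;m[270:]=0
w,r,k=rect(c,m,4); print("plate",r,cv2.boxPoints(r).tolist())
g=(hsv[...,1]<60)&(hsv[...,2]>120); g2=np.zeros_like(g); g2[236:285,325:390]=g[236:285,325:390]
w,r,k=rect(c,g2,12); print("mod",r,cv2.boxPoints(r).tolist(), k.min(0),k.max(0))
print("depth z mod",np.median(P[...,2][g2]),"plate",np.median(P[...,2][m]))
g3=np.zeros_like(g); g3[160:206,308:396]=g[160:206,308:396]
w,r,k=rect(c,g3,16); print("L",r); a=cv2.approxPolyDP(k.reshape(-1,1,2),3,True)[:,0]; print(a.tolist(),np.round(ray(c,a,16)[:,:2]).tolist())
for n,u in dict(bottle=(429,275),cutL=(265,280),cutR=(284,280),cutj=(275,225)).items(): print(n,ray(c,[u],10 if n!='bottle' else 80))
E
```

```text
Traceback (most recent call last):
  File "h.py", line 16, in cloud
    return p@np.asarray(c["rotation"]).T+np.asarray(c["eye"])
           ~^~~~~~~~~~~~~~~~~~~~~~~~~~~~
ValueError: matmul: Input operand 1 has a mismatch in its core dimension 0, with gufunc signature (n?,k),(k,m?)->(n?,m?) (size 4 is different from 3)
```

View pics/crop.png

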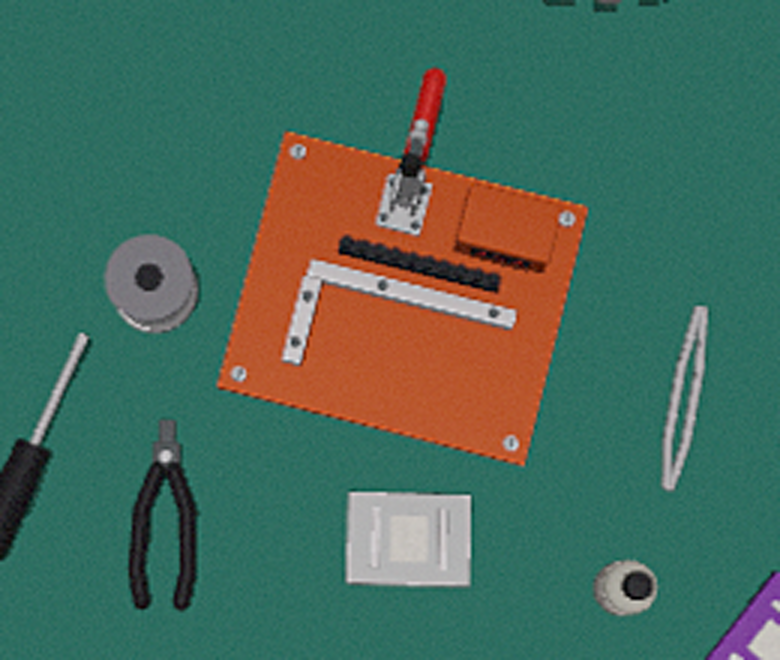

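The enlarged crop shows the silver module, lid up with its paper label, squarely in front of the fixture's front edge and turned a few degrees from it, so this is the one. The "rotation" entry is a quaternion, so I'll fix the helper.

```bash
sed -i 's/np.asarray(c\["rotation"\])/rm(c)/g' h.py
cat >> h.py <<'E'
def rm(c): return R.from_quat(np.asarray(c["rotation"]),scalar_first=True).as_matrix()
E
cat > m.py <<'E'
from h import *
c=capture("top")
hsv=cv2.cvtColor(c["pixels"],cv2.COLOR_RGB2HSV); P=cloud(c)
m=(hsv[...,0]<14)&(hsv[...,1]>150); m[:, :250]=0; m[:,450:]=0;m[:100]=0;m[270:]=0
w,r,k=rect(c,m,4); print("plate",r,cv2.boxPoints(r).round(1).tolist())
g=(hsv[...,1]<60)&(hsv[...,2]>120); g2=np.zeros_like(g); g2[236:285,325:390]=g[236:285,325:390]
w,r,k=rect(c,g2,12); print("mod",r,cv2.boxPoints(r).round(1).tolist(), k.min(0),k.max(0))
print("depth z mod",np.median(P[...,2][g2]),"plate",np.median(P[...,2][m]))
g3=np.zeros_like(g); g3[160:206,308:396]=g[160:206,308:396]
w,r,k=rect(c,g3,16); print("L",r); a=cv2.approxPolyDP(k.reshape(-1,1,2),3,True)[:,0]; print(a.tolist(),np.round(ray(c,a,16)[:,:2],1).tolist())
for n,u in dict(bottle=(429,275),cutL=(265,280),cutR=(284,280),cutj=(275,225),p1=(280,328),p2=(384,341)).items(): print(n,ray(c,[u],10 if n!='bottle' else 80).round())
E
python3 m.py
```

```text
plate ((645.46337890625, -69.79518127441406), (209.24610900878906, 180.01226806640625), 76.30386352539062) [[533.2000122070312, -150.10000610351562], [708.0999755859375, -192.8000030517578], [757.7000122070312, 10.5], [582.7999877929688, 53.20000076293945]]
mod ((483.1024475097656, -73.88818359375), (60.85136795043945, 80.35440826416016), 0.3323330581188202) [[452.3999938964844, -33.900001525878906], [452.8999938964844, -114.19999694824219], [513.7999877929688, -113.9000015258789], [513.2999877929688, -33.5]] [335 244] [376 275]
depth z mod 12.869548141098903 plate 5.099995455934277
L ((617.4869384765625, -66.88961791992188), (142.39706420898438, 70.53321838378906), 76.32577514648438)
[[314, 199], [320, 199], [327, 172], [386, 188], [391, 183], [323, 167]] [[601.2, 9.3], [601.4, -2.5], [655.7, -15.6], [625.0, -132.7], [635.1, -142.5], [665.7, -7.5]]
bottle [[ 453. -205.   80.]]
cutL [[440. 103.  10.]]
cutR [[441.  66.  10.]]
cutj [[549.  86.  10.]]
p1 [[348.  72.  10.]]
p2 [[ 326. -131.   10.]]
```

{"api": "play_rows", "payload": {"deltas": [[0.357, -0.906, 0, 0, 0, 0.107, 0], [0.357, -0.906, 0, 0, 0, 0.107, 0], [0.357, -0.906, 0, 0, 0, 0.107, 0], [0.357, -0.906, 0, 0, 0, 0.107, 0], [0.357, -0.906, 0, 0, 0, 0.107, 0], [0.357, -0.906, 0, 0, 0, 0.107, 0], [0.357, -0.906, 0, 0, 0, 0.107, 0], [0.357, -0.906, 0, 0, 0, 0.107, 0]]}}

```text
time_s: 0.87
eef_pos: [321.6, 190.7, 231.4]
ee_rot: [0.0, 0.157, 0.988, 0.0]
force: [0.8, 0.6, 0.6]
grip_width: 0.502
```

{"api": "play_rows", "payload": {"deltas": [[0.357, -0.906, 0, 0, 0, 0.107, 0], [0.357, -0.906, 0, 0, 0, 0.107, 0], [0.357, -0.906, 0, 0, 0, 0.107, 0], [0.357, -0.906, 0, 0, 0, 0.107, 0], [0.357, -0.906, 0, 0, 0, 0.107, 0], [0.357, -0.906, 0, 0, 0, 0.107, 0], [0.357, -0.906, 0, 0, 0, 0.107, 0], [0, 0, 0, 0, 0, 0, 0]]}}

```text
time_s: 1.53
eef_pos: [423.0, -66.3, 231.0]
ee_rot: [0.0, 0.121, 0.993, -0.001]
force: [0.6, 1.3, 0.0]
grip_width: 0.5
```

{"api": "play_rows", "payload": {"deltas": [[0, 0, -0.8, -0.237, -0.972, 0, 0], [0, 0, -0.8, -0.237, -0.972, 0, 0], [0, 0, -0.8, -0.237, -0.972, 0, 0], [0, 0, -0.8, -0.237, -0.972, 0, 0], [0, 0, -0.8, -0.237, -0.972, 0, 0], [0, 0, 0, 0, 0, 0, 0]]}}

```text
time_s: 2.03
eef_pos: [421.3, -56.6, 91.6]
ee_rot: [0.216, 0.112, 0.97, -0.018]
force: [0.2, 0.8, -0.4]
grip_width: 0.503
```

Run:
```python
from h import *
s=sensors.sense(); M=R.from_quat(s["ee_rot"],scalar_first=True).as_matrix(); print(s["eef_pos"],M.round(3))
c=capture("side"); save(c,"s1.png",(180,130,460,330),2.8)
w=capture("wrist"); save(w,"w1.png"); print(np.round(w["tool_from_camera"],2))
```

```text
[421.25882193 -56.60567776  91.60557451] [[-0.882  0.225  0.415]
 [ 0.21   0.974 -0.083]
 [-0.422  0.014 -0.906]]
[[-0.0000e+00 -9.5000e-01 -3.0000e-01  7.6760e+01]
 [ 1.0000e+00 -0.0000e+00 -0.0000e+00  1.3000e-01]
 [ 0.0000e+00 -3.0000e-01  9.5000e-01 -1.4338e+02]
 [ 0.0000e+00  0.0000e+00  0.0000e+00  1.0000e+00]]
```

View pics/s1.png

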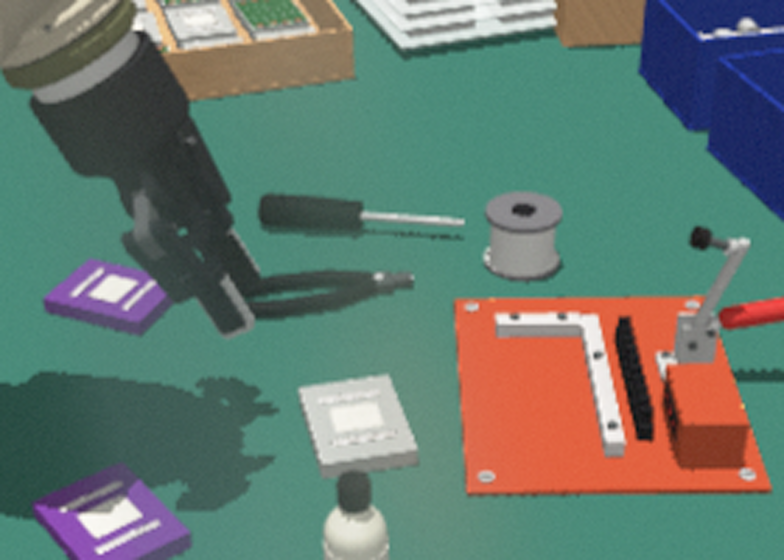

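View pics/w1.png

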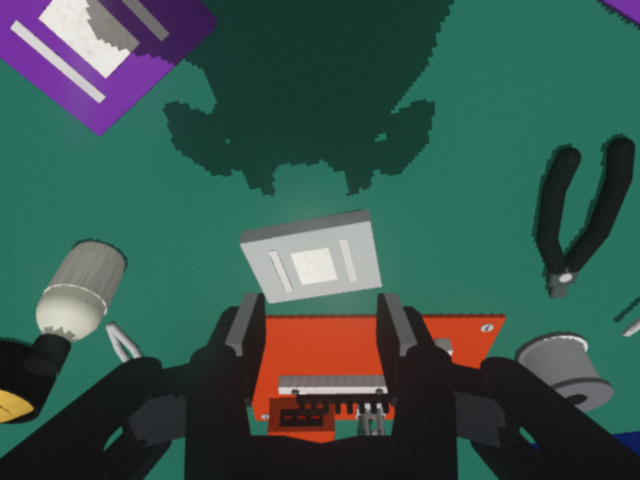

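The side view shows the tool leaning with its fingertips (s1 ≈ (240,330)) behind the module, with a free path to the fixture. The tilt raises the finger's front edge, so I'll go upright and feel for the bench.

{"api": "play_rows", "payload": {"deltas": [[0, -0.03, -0.45, 0.24, 0.97, 0, 0], [0, -0.03, -0.45, 0.24, 0.97, 0, 0], [0, -0.03, -0.45, 0.24, 0.97, 0, 0], [0, -0.03, -0.45, 0.24, 0.97, 0, 0], [0, 0, 0, 0.04, 0.17, 0, 0], [0, 0, 0, 0, 0, 0, 0]]}}

```text
time_s: 2.63
eef_pos: [426.7, -64.2, 24.9]
ee_rot: [0.004, 0.117, 0.993, 0.007]
force: [0.3, -0.6, 0.3]
grip_width: 0.496
```

{"api": "play_rows", "payload": {"deltas": [[0, 0, -0.2, 0, 0, 0, 0], [0, 0, -0.1, 0, 0, 0, 0], [0, 0, 0, 0, 0, 0, 0]]}}

```text
time_s: 2.88
eef_pos: [424.5, -63.1, 12.0]
ee_rot: [0.004, 0.116, 0.993, 0.008]
force: [0.2, 0.1, -0.2]
grip_width: 0.503
```

{"api": "play_rows", "payload": {"deltas": [[0, 0, -0.15, 0, 0, 0, 0], [0, 0, -0.1, 0, 0, 0, 0], [0, 0, 0, 0, 0, 0, 0]]}}

```text
time_s: 3.13
eef_pos: [424.6, -63.1, 1.3]
ee_rot: [0.003, 0.116, 0.993, 0.009]
force: [-0.3, -0.9, 0.4]
grip_width: 0.496
```

{"api": "play_rows", "payload": {"deltas": [[0, 0, -0.06, 0, 0, 0, 0], [0, 0, 0, 0, 0, 0, 0]]}}

```text
time_s: 3.3
eef_pos: [424.9, -63.3, -0.8]
ee_rot: [0.003, 0.116, 0.993, 0.008]
force: [-0.9, 0.8, -0.1]
grip_width: 0.501
```

{"api": "play_rows", "payload": {"deltas": [[0, 0, -0.05, 0, 0, 0, 0], [0, 0, 0, 0, 0, 0, 0]]}}

```text
time_s: 3.47
eef_pos: [425.2, -63.4, -1.6]
ee_rot: [0.004, 0.116, 0.993, 0.008]
force: [-5.3, 1.4, 18.4]
grip_width: 0.497
```

{"api": "play_rows", "payload": {"deltas": [[0, 0, -0.05, 0, 0, 0, 0], [0, 0, 0, 0, 0, 0, 0]]}}

```text
time_s: 3.63
eef_pos: [425.3, -63.5, -1.9]
ee_rot: [0.004, 0.116, 0.993, 0.008]
force: [-16.6, 4.1, 51.2]
grip_width: 0.5
```

Bench contact is at TCP z ≈ -1.2, with a stiffness of about 17 N/mm. Now I raise to about 3 mm and push along the fixture's x axis.

{"api": "play_rows", "payload": {"deltas": [[0, 0, 0.17, 0, 0, 0, 0], [0.136, -0.033, 0, 0, 0, 0, 0], [0.136, -0.033, 0, 0, 0, 0, 0], [0.136, -0.033, 0, 0, 0, 0, 0], [0.136, -0.033, 0, 0, 0, 0, 0], [0.136, -0.033, 0, 0, 0, 0, 0], [0.136, -0.033, 0, 0, 0, 0, 0], [0.136, -0.033, 0, 0, 0, 0, 0]]}}

```text
time_s: 4.3
eef_pos: [463.6, -72.6, 2.0]
ee_rot: [0.003, 0.116, 0.993, 0.009]
force: [0.3, -0.7, 0.4]
grip_width: 0.501
```

{"api": "play_rows", "payload": {"deltas": [[0.1, -0.024, 0, 0, 0, 0, 0], [0, 0, 0, 0, 0, 0, 0]]}}

```text
time_s: 4.47
eef_pos: [468.0, -73.8, 2.2]
ee_rot: [0.004, 0.116, 0.993, 0.008]
force: [1.0, 0.6, -0.6]
grip_width: 0.499
```

{"api": "play_rows", "payload": {"deltas": [[0.1, -0.024, 0, 0, 0, 0, 0], [0.075, -0.018, 0, 0, 0, 0, 0], [0, 0, 0, 0, 0, 0, 0]]}}

```text
time_s: 4.72
eef_pos: [474.7, -75.4, 2.3]
ee_rot: [0.004, 0.116, 0.993, 0.008]
force: [-0.2, 0.5, 0.1]
grip_width: 0.499
```

{"api": "play_rows", "payload": {"deltas": [[0.05, -0.012, 0, 0, 0, 0, 0], [0, 0, 0, 0, 0, 0, 0]]}}

```text
time_s: 4.88
eef_pos: [476.3, -75.7, 2.2]
ee_rot: [0.004, 0.116, 0.993, 0.008]
force: [0.1, 0.2, 0.5]
grip_width: 0.497
```

Run:
```python
from h import *
c=capture("side"); save(c,"s2.png",(220,160,460,340),3.3)
```

```text
(no output)
```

View pics/s2.png

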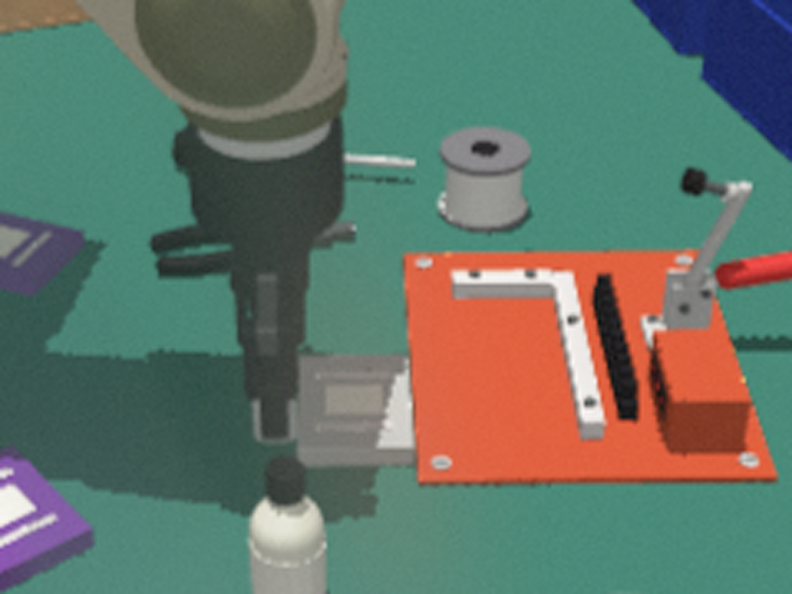

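The module (s2 ≈ (355,410)) is aligned with the front edge and almost touching it, and the fingers at (275,420) are flat on side a. I keep pushing in small steps until the force rises.

{"api": "play_rows", "payload": {"deltas": [[0.04, -0.01, 0, 0, 0, 0, 0], [0, 0, 0, 0, 0, 0, 0]]}}

```text
time_s: 5.1
eef_pos: [477.7, -76.0, 2.2]
ee_rot: [0.003, 0.116, 0.993, 0.009]
force: [0.6, -1.0, -0.1]
grip_width: 0.502
```

{"api": "play_rows", "payload": {"deltas": [[0.03, -0.007, 0, 0, 0, 0, 0], [0, 0, 0, 0, 0, 0, 0]]}}

```text
time_s: 5.27
eef_pos: [478.0, -76.0, 2.0]
ee_rot: [0.002, 0.116, 0.993, 0.009]
force: [-5.9, 0.9, 4.1]
grip_width: 0.5
```

{"api": "play_rows", "payload": {"deltas": [[0.02, -0.005, 0, 0, 0, 0, 0], [0, 0, 0, 0, 0, 0, 0]]}}

```text
time_s: 5.43
eef_pos: [478.0, -75.9, 2.0]
ee_rot: [0.001, 0.116, 0.993, 0.009]
force: [-9.4, 0.8, 6.1]
grip_width: 0.5
```

Firm contact on the step, about 10 N. Now the lifting arc starts, 4° per row at a radius of about 58.5 mm.

{"api": "play_rows", "payload": {"deltas": [[0.004, -0.001, 0.102, 0, 0, 0, 0], [0.01, -0.003, 0.101, 0, 0, 0, 0], [0.017, -0.004, 0.1, 0, 0, 0, 0], [0.024, -0.006, 0.099, 0, 0, 0, 0]]}}

```text
time_s: 5.77
eef_pos: [481.3, -76.8, 18.4]
ee_rot: [0.003, 0.116, 0.993, 0.009]
force: [-3.8, 1.2, 0.6]
grip_width: 0.505
```

Run:
```python
from h import *
c=capture("side"); save(c,"s3.png",(280,220,380,310),6)
```

```text
(no output)
```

View pics/s3.png

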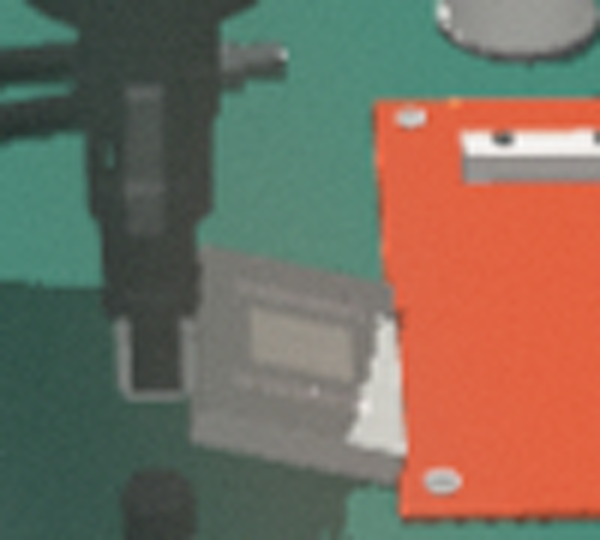

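Edge a (s3 ≈ (195,430)) has come up with the fingers and edge b is bearing on the step at (405,470). I continue the arc with a little more preload.

{"api": "play_rows", "payload": {"deltas": [[0.045, -0.011, 0.096, 0, 0, 0, 0], [0.047, -0.011, 0.094, 0, 0, 0, 0], [0.051, -0.012, 0.091, 0, 0, 0, 0], [0.056, -0.014, 0.088, 0, 0, 0, 0]]}}

```text
time_s: 6.15
eef_pos: [488.9, -78.7, 33.3]
ee_rot: [0.002, 0.116, 0.993, 0.009]
force: [-8.3, 2.0, 5.6]
grip_width: 0.499
```

{"api": "play_rows", "payload": {"deltas": [[0.056, -0.0135, 0.085, 0, 0, 0, 0], [0.061, -0.015, 0.08, 0, 0, 0, 0], [0.066, -0.016, 0.076, 0, 0, 0, 0], [0.072, -0.017, 0.071, 0, 0, 0, 0]]}}

```text
time_s: 6.48
eef_pos: [500.0, -81.5, 46.3]
ee_rot: [0.003, 0.116, 0.993, 0.008]
force: [-5.5, 1.5, 5.8]
grip_width: 0.501
```

Run:
```python
from h import *
c=capture("side"); save(c,"s4.png",(280,200,380,310),5)
```

```text
(no output)
```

View pics/s4.png

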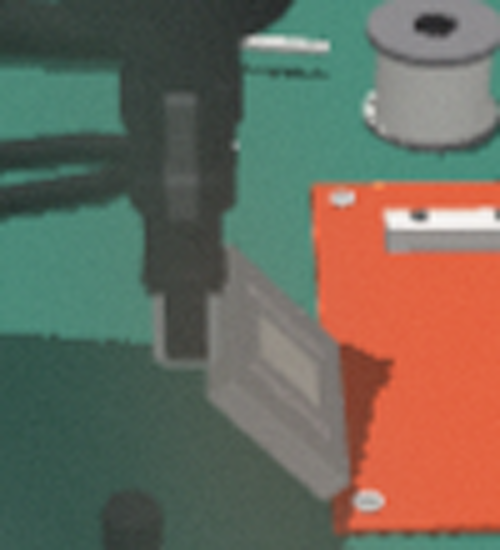

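The module is at about 48°, steady (s4: edge a ≈ (210,390), edge b at the step ≈ (335,490)). Continuing.

{"api": "play_rows", "payload": {"deltas": [[0.076, -0.0185, 0.065, 0, 0, 0, 0], [0.08, -0.0195, 0.059, 0, 0, 0, 0], [0.084, -0.0205, 0.053, 0, 0, 0, 0], [0.088, -0.021, 0.046, 0, 0, 0, 0]]}}

```text
time_s: 6.87
eef_pos: [513.9, -84.9, 55.7]
ee_rot: [0.004, 0.116, 0.993, 0.008]
force: [-3.9, 1.0, 8.6]
grip_width: 0.5
```

{"api": "play_rows", "payload": {"deltas": [[0.09, -0.022, 0.041, 0, 0, 0, 0], [0.093, -0.023, 0.034, 0, 0, 0, 0], [0.095, -0.023, 0.027, 0, 0, 0, 0], [0.097, -0.024, 0.02, 0, 0, 0, 0]]}}

```text
time_s: 7.2
eef_pos: [529.7, -88.8, 61.0]
ee_rot: [0.006, 0.116, 0.993, 0.008]
force: [-1.5, 0.8, 9.2]
grip_width: 0.5
```

{"api": "play_rows", "payload": {"deltas": [[0.098, -0.024, 0.013, 0, 0, 0, 0], [0.1, -0.024, 0.006, 0, 0, 0, 0]]}}

```text
time_s: 7.37
eef_pos: [538.1, -90.8, 62.1]
ee_rot: [0.006, 0.116, 0.993, 0.008]
force: [0.5, 3.1, 11.0]
grip_width: 0.501
```

{"api": "play_rows", "payload": {"deltas": [[0.1, -0.024, 0.005, 0, 0, 0, 0], [0.1, -0.024, 0.003, 0, 0, 0, 0]]}}

```text
time_s: 7.53
eef_pos: [546.4, -92.9, 62.8]
ee_rot: [0.007, 0.116, 0.993, 0.008]
force: [-0.2, 1.0, 11.9]
grip_width: 0.504
```

{"api": "play_rows", "payload": {"deltas": [[0.1, -0.024, 0, 0, 0, 0, 0], [0.1, -0.024, 0, 0, 0, 0, 0]]}}

```text
time_s: 7.7
eef_pos: [554.5, -94.8, 62.6]
ee_rot: [0.007, 0.116, 0.993, 0.008]
force: [0.1, 1.4, 7.4]
grip_width: 0.502
```

Run:
```python
from h import *
c=capture("side"); save(c,"s5.png",(270,180,410,310),4.5)
```

View pics/s5.png

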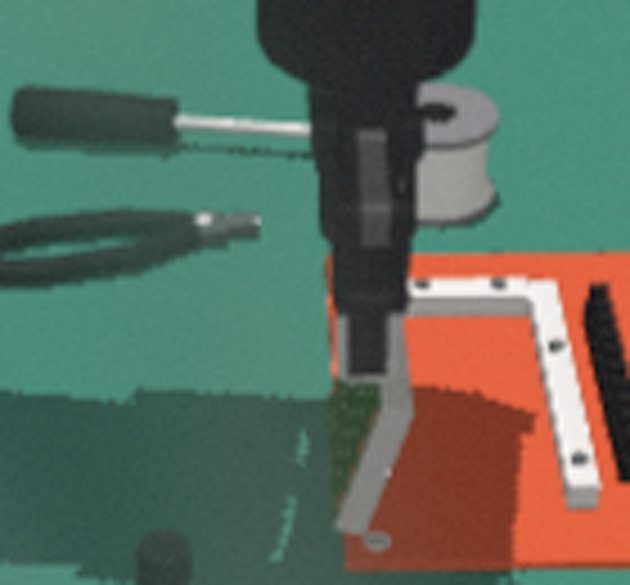

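The module has passed upright (s5: green board facing the robot at (355,430), top edge ≈ (400,400)). I keep driving forward so it goes over onto the plate.

{"api": "play_rows", "payload": {"deltas": [[0.15, -0.036, -0.03, 0, 0, 0, 0], [0.15, -0.036, -0.05, 0, 0, 0, 0], [0.15, -0.036, -0.06, 0, 0, 0, 0], [0, 0, 0, 0, 0, 0, 0], [0, 0, 0, 0, 0, 0, 0]]}}

```text
time_s: 8.17
eef_pos: [573.3, -99.5, 57.2]
ee_rot: [0.008, 0.116, 0.993, 0.007]
force: [4.3, 0.2, 9.5]
grip_width: 0.498
```

Run:
```python
from h import *
c=capture("side"); save(c,"s6.png",(270,180,410,310),4.5)
```

```text
(no output)
```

View pics/s6.png

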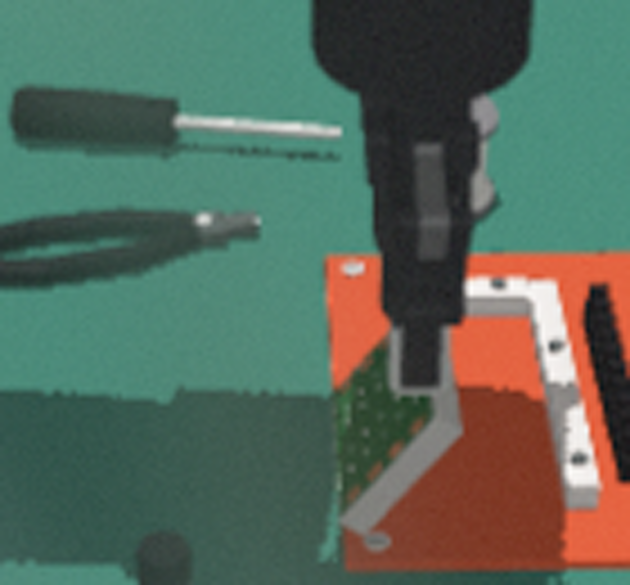

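The fingertips now hold the tipped module at about 125° by friction (s6: board ≈ (390,430), edge a at (450,420)). I lower it along the same arc.

{"api": "play_rows", "payload": {"deltas": [[0.085, -0.021, -0.05, 0, 0, 0, 0], [0.081, -0.02, -0.055, 0, 0, 0, 0], [0.078, -0.019, -0.06, 0, 0, 0, 0], [0.073, -0.018, -0.065, 0, 0, 0, 0]]}}

```text
time_s: 8.55
eef_pos: [583.9, -101.9, 46.3]
ee_rot: [0.005, 0.116, 0.993, 0.008]
force: [0.0, -0.3, -0.0]
grip_width: 0.502
```

{"api": "play_rows", "payload": {"deltas": [[0.068, -0.017, -0.07, 0, 0, 0, 0], [0.063, -0.015, -0.075, 0, 0, 0, 0], [0.058, -0.014, -0.08, 0, 0, 0, 0], [0.052, -0.013, -0.083, 0, 0, 0, 0]]}}

```text
time_s: 8.88
eef_pos: [592.5, -103.9, 32.7]
ee_rot: [0.003, 0.116, 0.993, 0.009]
force: [0.1, 0.0, -0.2]
grip_width: 0.499
```

Run:
```python
from h import *
c=capture("side"); save(c,"s7.png",(270,180,410,310),4.5)
```

```text
(no output)
```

View pics/s7.png

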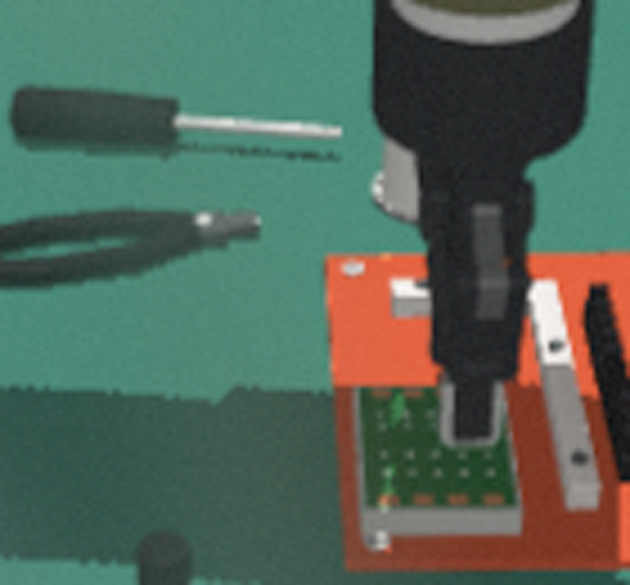

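The module has landed flat on the plate, pads up (s7: board ≈ (440,450)), square to the stop. I retreat and measure from the top.

{"api": "play_rows", "payload": {"deltas": [[0, 0, 0.6, 0, 0, 0, 0], [0, 0, 0.6, 0, 0, 0, 0], [-0.79, 0.19, 0, 0, 0, 0, 0], [-0.79, 0.19, 0, 0, 0, 0, 0], [-0.79, 0.19, 0, 0, 0, 0, 0], [-0.79, 0.19, 0, 0, 0, 0, 0], [0, 0, 0, 0, 0, 0, 0]]}}

```text
time_s: 9.52
eef_pos: [460.6, -71.3, 80.3]
ee_rot: [0.001, 0.116, 0.993, 0.009]
force: [-1.2, 0.1, -0.8]
grip_width: 0.498
```

```bash
cat > mm.py <<'E'
from h import *
O=np.array([558.,-48.45]); ex=np.array([.9716,-.2368]); ey=np.array([.2368,.9716])
def fix(p): d=np.asarray(p)[...,:2]-O; return np.stack([d@ex,d@ey],-1)
def mod():
    c=capture("top"); hsv=cv2.cvtColor(c["pixels"],cv2.COLOR_RGB2HSV)
    v,u=np.mgrid[:480,:640]; w=fix(ray(c,np.c_[u.ravel(),v.ravel()],16)).reshape(480,640,2)
    g=(hsv[...,0]>35)&(hsv[...,0]<95)&(hsv[...,1]>60)&(w[...,0]>6)&(w[...,0]<86)&(w[...,1]>-98)&(w[...,1]<56)
    g=cv2.morphologyEx(g.astype(np.uint8),cv2.MORPH_CLOSE,np.ones((3,3)))
    W,r,k=rect(c,g,16); F=fix(W).astype(np.float32); r=cv2.minAreaRect(F)
    P=cloud(c); print("board",r,"ext",F.min(0),F.max(0)); print(cv2.boxPoints(r).round(1).tolist(),"z",np.percentile(P[...,2][g>0],[5,50,95]))
    no=(~((hsv[...,0]<14)&(hsv[...,1]>150)))&(w[...,0]>6)&(w[...,0]<83)&(w[...,1]>-98)&(w[...,1]<53)
    W,r,k=rect(c,no,16); F=fix(W); print("nonorange ext",F.min(0),F.max(0))
    return c
if __name__=="__main__":
    c=mod(); save(c,"t_now.png",(270,100,430,250),5)
    print(fix(sensors.sense()["eef_pos"]))
E
python3 mm.py
```

```text
board ((37.25560760498047, -49.71883773803711), (76.42526245117188, 56.23244094848633), 89.6054458618164) ext [  9.247225 -87.93204 ] [ 65.50736  -11.326712]
[[8.899999618530273, -87.69999694824219], [65.0999984741211, -88.0999984741211], [65.5999984741211, -11.699999809265137], [9.399999618530273, -11.300000190734863]] z [13.71675838 17.05528292 20.34024207]
nonorange ext [  6.00601576 -96.95208252] [67.91029469  3.91494946]
[-85.78377068 -45.75609523]
```

{"api": "play_rows", "payload": {"deltas": [[0.79, -0.24, 0, 0, 0, 0, 0], [0.79, -0.24, 0, 0, 0, 0, 0], [0, 0, -0.6, 0, 0, 0, 0], [0, 0, -0.6, 0, 0, 0, 0], [0, 0, -0.55, 0, 0, 0, 0], [0, 0, 0, 0, 0, 0, 0]]}}

```text
time_s: 10.07
eef_pos: [528.0, -92.1, 7.6]
ee_rot: [0.001, 0.116, 0.993, 0.009]
force: [0.1, 1.2, -0.1]
grip_width: 0.499
```

{"api": "play_rows", "payload": {"deltas": [[0.114, -0.028, 0, 0, 0, 0, 0], [0.114, -0.028, 0, 0, 0, 0, 0], [0.114, -0.028, 0, 0, 0, 0, 0], [0.114, -0.028, 0, 0, 0, 0, 0], [0.114, -0.028, 0, 0, 0, 0, 0], [0.114, -0.028, 0, 0, 0, 0, 0], [0, 0, 0, 0, 0, 0, 0]]}}

```text
time_s: 10.65
eef_pos: [557.7, -99.7, 12.5]
ee_rot: [0.004, 0.116, 0.993, 0.008]
force: [-1.3, 1.5, 5.5]
grip_width: 0.501
```

{"api": "play_rows", "payload": {"deltas": [[0.049, -0.012, 0, 0, 0, 0, 0], [0.049, -0.012, 0, 0, 0, 0, 0], [0, 0, 0, 0, 0, 0, 0]]}}

```text
time_s: 10.9
eef_pos: [561.1, -100.5, 12.5]
ee_rot: [0.004, 0.116, 0.993, 0.008]
force: [-3.9, 0.4, 8.4]
grip_width: 0.497
```

{"api": "play_rows", "payload": {"deltas": [[0.04, -0.01, 0, 0, 0, 0, 0], [0, 0, 0, 0, 0, 0, 0]]}}

```text
time_s: 11.07
eef_pos: [561.5, -100.5, 12.4]
ee_rot: [0.002, 0.116, 0.993, 0.009]
force: [-10.4, 3.1, 12.9]
grip_width: 0.495
```

The tool rode up (z 12.5, upward force), so I back off and measure.

{"api": "play_rows", "payload": {"deltas": [[-0.3, 0.073, 0, 0, 0, 0, 0], [-0.7, 0.17, 0.2, 0, 0, 0, 0], [-0.8, 0.195, 0.5, 0, 0, 0, 0], [-0.8, 0.195, 0.5, 0, 0, 0, 0], [0, 0, 0, 0, 0, 0, 0]]}}

```text
time_s: 11.48
eef_pos: [455.3, -74.3, 62.1]
ee_rot: [0.004, 0.116, 0.993, 0.008]
force: [0.2, -0.3, -0.9]
grip_width: 0.503
```

Run:
```python
from mm import *
c=mod(); P=cloud(c); F=fix(P); z=P[...,2]
for fy in (-80,-50,-20):
  for fx in range(-10,90,6):
    m=(abs(F[...,0]-fx)<3)&(abs(F[...,1]-fy)<8); print(fx,round(float(np.median(z[m])),1) if m.any() else None,end=" | ")
  print()
```

```text
board ((54.034934997558594, -48.72136306762695), (58.64309310913086, 76.2571792602539), 1.3949801921844482) ext [ 24.454266 -86.97744 ] [83.63685  -9.925115]
[[23.799999237060547, -11.300000190734863], [25.700000762939453, -87.5999984741211], [84.30000305175781, -86.0999984741211], [82.4000015258789, -9.899999618530273]] z [13.89151586 17.03152413 20.28771552]
nonorange ext [ 22.90421126 -88.88472847] [82.9801338  -6.58645576]
-10 0.7 | -4 0.2 | 2 3.6 | 8 5.0 | 14 4.7 | 20 4.8 | 26 12.5 | 32 16.8 | 38 17.0 | 44 17.2 | 50 18.0 | 56 16.2 | 62 16.1 | 68 17.2 | 74 17.1 | 80 16.2 | 86 15.9 | 
-10 0.6 | -4 1.0 | 2 4.4 | 8 5.5 | 14 4.4 | 20 5.0 | 26 13.5 | 32 16.8 | 38 17.6 | 44 15.8 | 50 17.1 | 56 17.6 | 62 16.0 | 68 16.7 | 74 17.7 | 80 17.3 | 86 16.4 | 
-10 2.2 | -4 -0.2 | 2 3.5 | 8 4.4 | 14 5.3 | 20 5.5 | 26 15.7 | 32 16.4 | 38 16.1 | 44 17.0 | 50 17.5 | 56 17.4 | 62 17.4 | 68 17.7 | 74 17.8 | 80 17.0 | 86 16.3 |
```

The module is flat on the plate and essentially at the back stop (fx ≈ 24.5–84, yaw about 1°). I shut the fingers and go round to the right short side for the y push.

{"api": "play_rows", "payload": {"deltas": [[0, 0, 0.7, 0, 0, 0, -1], [0.8, -0.65, 0, 0, 0, 0, -1], [0.8, -0.65, 0, 0, 0, 0, -1], [0.8, -0.65, 0, 0, 0, 0, -1], [0.8, -0.65, 0, 0, 0, 0, -1], [0, 0, 0, 0, 0, 0, -1], [0, 0, 0, 0, 0, 0, -1]], "squeeze": 30}}

```text
time_s: 12.12
eef_pos: [587.5, -180.8, 86.1]
ee_rot: [0.004, 0.117, 0.993, 0.008]
force: [-0.3, 0.9, -0.3]
grip_width: -0.004
```

{"api": "play_rows", "payload": {"deltas": [[0, 0, -0.6, 0, 0, 0, -1], [0, 0, -0.6, 0, 0, 0, -1], [0, 0, -0.6, 0, 0, 0, -1], [0, 0, 0, 0, 0, 0, -1]]}}

```text
time_s: 12.45
eef_pos: [583.7, -177.6, 11.0]
ee_rot: [-0.0, 0.116, 0.993, 0.01]
force: [-0.4, 1.2, -0.6]
grip_width: 0.003
```

{"api": "play_rows", "payload": {"deltas": [[0, 0, -0.06, 0, 0, 0, -1], [0.03, 0.122, 0, 0, 0, 0, -1], [0.03, 0.122, 0, 0, 0, 0, -1], [0.03, 0.122, 0, 0, 0, 0, -1], [0.03, 0.122, 0, 0, 0, 0, -1], [0, 0, 0, 0, 0, 0, -1]]}}

```text
time_s: 12.95
eef_pos: [591.4, -158.8, 13.6]
ee_rot: [0.004, 0.116, 0.993, 0.008]
force: [0.8, 0.7, -0.3]
grip_width: -0.003
```

{"api": "play_rows", "payload": {"deltas": [[0.03, 0.122, 0, 0, 0, 0, -1], [0.03, 0.122, 0, 0, 0, 0, -1], [0.03, 0.122, 0, 0, 0, 0, -1], [0.03, 0.122, 0, 0, 0, 0, -1], [0.03, 0.122, 0, 0, 0, 0, -1], [0.03, 0.122, 0, 0, 0, 0, -1], [0.03, 0.122, 0, 0, 0, 0, -1], [0, 0, 0, 0, 0, 0, -1]]}}

```text
time_s: 13.62
eef_pos: [599.5, -124.7, 12.8]
ee_rot: [0.004, 0.116, 0.993, 0.009]
force: [-0.1, 0.0, -0.5]
grip_width: -0.001
```

Run:
```python
from mm import *
mod(); print(fix(sensors.sense()["eef_pos"]))
```

```text
board ((55.46596145629883, 10.973478317260742), (55.71532440185547, 18.250751495361328), 0.5065985918045044) ext [27.58793    2.0644882] [83.377785 20.311163]
[[27.5, 19.899999618530273], [27.700000762939453, 1.600000023841858], [83.4000015258789, 2.0999999046325684], [83.19999694824219, 20.299999237060547]] z [13.49785812 16.7274833  20.52395108]
nonorange ext [  6.00601576 -97.94330772] [82.9801338  23.76968732]
[ 58.39110904 -64.71887982]
```

{"api": "play_rows", "payload": {"deltas": [[0, 0, -0.1, 0, 0, 0, -1], [0.02, 0.111, 0, 0, 0, 0, -1], [0.02, 0.111, 0, 0, 0, 0, -1], [0.02, 0.111, 0, 0, 0, 0, -1], [0.02, 0.111, 0, 0, 0, 0, -1], [0.02, 0.111, 0, 0, 0, 0, -1], [0.02, 0.111, 0, 0, 0, 0, -1], [0, 0, 0, 0, 0, 0, -1]]}}

```text
time_s: 14.33
eef_pos: [604.7, -99.2, 9.4]
ee_rot: [0.004, 0.116, 0.993, 0.008]
force: [0.8, 1.3, 5.8]
grip_width: -0.001
```

{"api": "play_rows", "payload": {"deltas": [[0.012, 0.049, 0, 0, 0, 0, -1], [0, 0, 0, 0, 0, 0, -1]]}}

```text
time_s: 14.5
eef_pos: [605.1, -97.6, 9.4]
ee_rot: [0.004, 0.116, 0.993, 0.008]
force: [-0.6, -1.2, 5.7]
grip_width: -0.004
```

{"api": "play_rows", "payload": {"deltas": [[0.01, 0.04, 0, 0, 0, 0, -1], [0, 0, 0, 0, 0, 0, -1]]}}

```text
time_s: 14.67
eef_pos: [605.5, -96.2, 9.4]
ee_rot: [0.004, 0.116, 0.993, 0.008]
force: [-0.7, -1.6, 6.5]
grip_width: 0.0
```

{"api": "play_rows", "payload": {"deltas": [[0, 0, 0.05, 0, 0, 0, -1], [0.01, 0.04, 0, 0, 0, 0, -1], [0, 0, 0, 0, 0, 0, -1]]}}

```text
time_s: 14.92
eef_pos: [605.3, -93.7, 10.6]
ee_rot: [0.003, 0.116, 0.993, 0.009]
force: [0.1, -0.3, -0.2]
grip_width: -0.0
```

Run:
```python
from mm import *
mod(); s=sensors.sense(); p=s["eef_pos"]; print(fix(p),p)
c=capture("side"); P=cloud(c); F=fix(P); f=fix(p); v=c["pixels"].max(-1).astype(int)
d=F-f
m=(abs(d[...,0])<16)&(abs(d[...,1])<20)&(P[...,2]>5.5)&(P[...,2]<60)
for z0 in range(4,40,3):
    q=m&(abs(P[...,2]-z0-1.5)<1.5)
    if q.sum()>3: print(z0,q.sum(),np.percentile(d[q],[5,50,95],axis=0).round(1).tolist(),np.median(c["pixels"][q],axis=0))
```

```text
board ((72.27023315429688, 46.90131378173828), (8.724691390991211, 18.144845962524414), 88.7611312866211) ext [63.282467 42.416008] [81.31101  51.417027]
[[63.099998474121094, 42.70000076293945], [81.19999694824219, 42.29999923706055], [81.4000015258789, 51.099998474121094], [63.29999923706055, 51.5]] z [13.93128874 17.198877   19.63830699]
nonorange ext [  6.00601576 -97.94330772] [82.9801338  52.95624257]
[ 56.62376476 -32.76917575] [605.25209106 -93.69338299  10.60603967]
4 4 [[-13.8, 5.8], [1.6, 7.3], [15.6, 7.9]] [128.5 128.  125.5]
7 8 [[-12.9, -4.9], [-6.2, 3.8], [11.0, 7.2]] [127. 121. 117.]
10 16 [[-14.7, -8.2], [-5.1, -0.7], [14.1, 7.9]] [128.  111.5 107. ]
13 25 [[-15.4, -8.8], [-10.7, 7.2], [15.3, 17.8]] [112. 108.  99.]
16 17 [[-10.9, -14.0], [-0.8, -11.3], [10.2, 2.2]] [97. 94. 93.]
19 19 [[-9.2, -15.7], [-2.7, -11.0], [10.3, -3.8]] [78. 80. 79.]
22 21 [[-10.3, -15.4], [-1.0, -12.0], [9.9, -0.5]] [43. 44. 45.]
25 16 [[-10.3, -15.3], [-2.2, -11.7], [10.3, 2.8]] [70. 73. 71.]
28 23 [[-9.7, -16.1], [-1.3, -11.4], [10.7, -6.0]] [57. 57. 57.]
31 20 [[-10.3, -14.5], [-1.7, -13.1], [9.4, 3.4]] [56.  56.  56.5]
34 13 [[-8.8, -15.6], [-1.9, -13.9], [7.8, -6.1]] [40. 40. 41.]
37 22 [[-9.8, -16.3], [1.7, -12.5], [10.3, -7.9]] [39.5 41.  42.5]
```

{"api": "play_rows", "payload": {"deltas": [[0.009, 0.037, 0, 0, 0, 0, -1], [0, 0, 0, 0, 0, 0, -1]]}}

```text
time_s: 15.18
eef_pos: [605.5, -92.4, 10.6]
ee_rot: [0.003, 0.116, 0.993, 0.008]
force: [-1.3, -1.8, -0.2]
grip_width: -0.002
```

{"api": "play_rows", "payload": {"deltas": [[0.009, 0.037, 0, 0, 0, 0, -1], [0, 0, 0, 0, 0, 0, -1]]}}

```text
time_s: 15.35
eef_pos: [605.5, -92.1, 10.6]
ee_rot: [0.003, 0.116, 0.993, 0.007]
force: [-3.5, -7.1, -0.8]
grip_width: -0.001
```

The force rose (Fy -7), so it has met the fence. I retreat and go to the front side.

{"api": "play_rows", "payload": {"deltas": [[-0.09, -0.36, 0, 0, 0, 0, -1], [0, 0, 0.6, 0, 0, 0, -1], [0, 0, 0.6, 0, 0, 0, -1], [-0.62, 0.67, 0, 0, 0, 0, -1], [-0.62, 0.67, 0, 0, 0, 0, -1], [-0.62, 0.67, 0, 0, 0, 0, -1], [-0.62, 0.15, 0, 0, 0, 0, -1], [0, 0, 0, 0, 0, 0, -1]]}}

```text
time_s: 16.02
eef_pos: [499.4, -17.1, 58.5]
ee_rot: [0.002, 0.115, 0.993, 0.009]
force: [0.0, -0.5, -0.1]
grip_width: 0.003
```

```bash
cat > e.py <<'E'
from mm import *
c=mod(); s=sensors.sense(); print(fix(s["eef_pos"]))
hsv=cv2.cvtColor(c["pixels"],cv2.COLOR_RGB2HSV); v,u=np.mgrid[:480,:640]
w=fix(ray(c,np.c_[u.ravel(),v.ravel()],16)).reshape(480,640,2)
o=(hsv[...,0]<14)&(hsv[...,1]>150)
from collections import Counter
for fy in (-18,0,15,30,48):
    q=(abs(w[...,1]-fy)<1.5)&(w[...,0]>10)&(w[...,0]<97)
    x=w[...,0][q]; i=np.argsort(x); print(fy,"".join("o" if a else("g" if b else ".") for a,b in zip(o[q][i],((hsv[...,0]>35)&(hsv[...,0]<95)&(hsv[...,1]>60))[q][i])), x.min().round(1),[round(float(t),1) for t in (x[i][~o[q][i]][:1])])
save(c,"t_e.png",(290,110,425,240),5.5)
E
python3 e.py
```

```text
board ((53.552734375, 14.636682510375977), (55.80450439453125, 76.30311584472656), 0.26924338936805725) ext [ 25.50649  -23.641043] [81.503975 52.832073]
[[25.5, 52.70000076293945], [25.799999237060547, -23.600000381469727], [81.5999984741211, -23.399999618530273], [81.30000305175781, 52.900001525878906]] z [13.63741727 16.89347577 20.16820383]
nonorange ext [  6.00601576 -68.94428789] [82.95643048 52.95624257]
[-61.63763809  15.88191703]
-18 .........oo...ggg.o.....gg......gggg.o...oggg..o....ggg............ 10.9 [10.9]
0 ............ggggggggggggg.gggggggggggggggggggggggggggg........... 10.3 [10.3]
15 ..............gggggggggggggggggggggggggggggggggggggggggg........... 10.7 [10.7]
30 ...........ggggggggggggggggggggggggggggggggggggg.gggggg............ 10.6 [10.6]
48 ..............ggo.....gggg..o.o.gg..o.....gggg..o...gggg........... 10.0 [10.0]
```

{"api": "play_rows", "payload": {"deltas": [[0.64, -0.157, 0, 0, 0, 0, -1], [0.64, -0.157, 0, 0, 0, 0, -1], [0, 0, -0.6, 0, 0, 0, -1], [0, 0, -0.6, 0, 0, 0, -1], [0, 0, 0, 0, 0, 0, -1], [0, 0, 0, 0, 0, 0, -1], [0, 0, 0, 0, 0, 0, -1]]}}

```text
time_s: 16.65
eef_pos: [555.4, -32.1, 12.0]
ee_rot: [0.004, 0.117, 0.993, 0.008]
force: [0.4, -0.9, -0.6]
grip_width: -0.0
```

{"api": "play_rows", "payload": {"deltas": [[0.1, -0.024, 0, 0, 0, 0, -1], [0.1, -0.024, 0, 0, 0, 0, -1], [0.1, -0.024, 0, 0, 0, 0, -1], [0.1, -0.024, 0, 0, 0, 0, -1], [0, 0, 0, 0, 0, 0, -1]]}}

```text
time_s: 17.07
eef_pos: [571.5, -35.7, 11.3]
ee_rot: [0.004, 0.116, 0.993, 0.008]
force: [0.1, -0.4, 0.1]
grip_width: -0.003
```

{"api": "play_rows", "payload": {"deltas": [[0.05, -0.012, 0, 0, 0, 0, -1], [0.05, -0.012, 0, 0, 0, 0, -1], [0, 0, 0, 0, 0, 0, -1]]}}

```text
time_s: 17.32
eef_pos: [574.8, -36.4, 10.9]
ee_rot: [0.004, 0.116, 0.993, 0.008]
force: [-1.0, 0.2, -0.4]
grip_width: -0.002
```

{"api": "play_rows", "payload": {"deltas": [[0.03, -0.007, 0, 0, 0, 0, -1], [0, 0, 0, 0, 0, 0, -1]]}}

```text
time_s: 17.48
eef_pos: [575.2, -36.4, 10.7]
ee_rot: [0.003, 0.116, 0.993, 0.009]
force: [-3.7, 1.5, 1.9]
grip_width: 0.002
```

{"api": "play_rows", "payload": {"deltas": [[0.03, -0.007, 0, 0, 0, 0, -1], [0, 0, 0, 0, 0, 0, -1]]}}

```text
time_s: 17.65
eef_pos: [575.4, -36.3, 10.7]
ee_rot: [0.001, 0.116, 0.993, 0.009]
force: [-9.5, 2.8, 5.6]
grip_width: -0.0
```

Firm on the back stop (TCP fx 13.8 matches the expected contact). Now a light second push on the right side to make sure the fence contact still holds.

{"api": "play_rows", "payload": {"deltas": [[-0.25, 0.06, 0, 0, 0, 0, -1], [-0.25, 0.06, 0, 0, 0, 0, -1], [0, 0, 0.6, 0, 0, 0, -1], [0, 0, 0.6, 0, 0, 0, -1], [0.36, -0.7, 0, 0, 0, 0, -1], [0.36, -0.7, 0, 0, 0, 0, -1], [0.36, -0.7, 0, 0, 0, 0, -1], [0, 0, 0, 0, 0, 0, -1]]}}

```text
time_s: 18.32
eef_pos: [602.2, -121.0, 59.3]
ee_rot: [0.005, 0.118, 0.993, 0.007]
force: [-0.4, -0.0, 0.4]
grip_width: -0.0
```

```bash
python3 e.py | head -4; python3 -c "
from mm import *
print(fix(sensors.sense()['eef_pos']))"
```

```text
board ((55.61860656738281, 32.11277770996094), (42.272247314453125, 55.833740234375), 89.4487533569336) ext [27.891336 10.72281 ] [83.72916 53.02166]
[[27.5, 11.199999809265137], [83.30000305175781, 10.699999809265137], [83.69999694824219, 53.0], [27.899999618530273, 53.5]] z [13.71454723 16.97703891 20.21442426]
nonorange ext [  6.00601576 -97.94330772] [82.9801338  52.95624257]
[ 58.40693652 -57.96662787]
[ 58.40693652 -57.96662787]
```

{"api": "play_rows", "payload": {"deltas": [[-0.05, 0.012, -0.6, 0, 0, 0, -1], [0, 0, -0.6, 0, 0, 0, -1], [0, 0, 0, 0, 0, 0, -1], [0, 0, 0, 0, 0, 0, -1], [0, 0, 0, 0, 0, 0, -1]]}}

```text
time_s: 18.78
eef_pos: [598.7, -115.4, 12.2]
ee_rot: [0.004, 0.116, 0.993, 0.008]
force: [1.3, -0.3, 0.2]
grip_width: -0.001
```

{"api": "play_rows", "payload": {"deltas": [[0.032, 0.13, 0, 0, 0, 0, -1], [0.032, 0.13, 0, 0, 0, 0, -1], [0.032, 0.13, 0, 0, 0, 0, -1], [0.032, 0.13, 0, 0, 0, 0, -1], [0, 0, 0, 0, 0, 0, -1]]}}

```text
time_s: 19.2
eef_pos: [603.6, -93.6, 11.2]
ee_rot: [0.004, 0.116, 0.993, 0.008]
force: [-0.2, -0.4, -0.1]
grip_width: 0.002
```

{"api": "play_rows", "payload": {"deltas": [[0.009, 0.037, 0, 0, 0, 0, -1], [0, 0, 0, 0, 0, 0, -1]]}}

```text
time_s: 19.37
eef_pos: [603.7, -93.1, 10.9]
ee_rot: [0.004, 0.116, 0.993, 0.008]
force: [-0.2, 0.2, 0.1]
grip_width: 0.005
```

{"api": "play_rows", "payload": {"deltas": [[0.006, 0.025, 0, 0, 0, 0, -1], [0, 0, 0, 0, 0, 0, -1]]}}

```text
time_s: 19.53
eef_pos: [603.8, -92.4, 10.9]
ee_rot: [0.004, 0.116, 0.993, 0.008]
force: [0.1, 0.2, -1.2]
grip_width: 0.003
```

{"api": "play_rows", "payload": {"deltas": [[0.005, 0.02, 0, 0, 0, 0, -1], [0, 0, 0, 0, 0, 0, -1]]}}

```text
time_s: 19.7
eef_pos: [604.0, -91.9, 10.9]
ee_rot: [0.004, 0.116, 0.993, 0.008]
force: [-0.9, -1.9, 0.5]
grip_width: -0.0
```

{"api": "play_rows", "payload": {"deltas": [[0.008, 0.032, 0, 0, 0, 0, -1], [0, 0, 0, 0, 0, 0, -1]]}}

```text
time_s: 19.87
eef_pos: [604.0, -91.7, 10.9]
ee_rot: [0.003, 0.116, 0.993, 0.007]
force: [-2.7, -8.0, -0.7]
grip_width: 0.001
```

{"api": "play_rows", "payload": {"deltas": [[-0.07, -0.29, 0, 0, 0, 0, -1], [-0.09, -0.36, 0, 0, 0, 0, -1], [0, 0, 0.8, 0, 0, 0, -1], [0, 0, 0.8, 0, 0, 0, -1], [-0.85, 0.3, 0, 0, 0, 0, -1], [-0.85, 0.3, 0, 0, 0, 0, -1], [-0.9, 0.3, 0, 0, 0, 0, -1], [-0.9, 0.3, 0, 0, 0, 0, -1]]}}

```text
time_s: 20.53
eef_pos: [456.1, -68.5, 74.9]
ee_rot: [0.004, 0.117, 0.993, 0.009]
force: [0.4, -0.5, 0.4]
grip_width: -0.001
```

{"api": "play_rows", "payload": {"deltas": [[-0.8, 0.5, 0.3, 0, 0, 0, -1], [-0.8, 0.5, 0.3, 0, 0, 0, -1], [0, 0, 0, 0, 0, 0, -1]]}}

```text
time_s: 20.78
eef_pos: [389.5, -26.1, 99.9]
ee_rot: [0.003, 0.116, 0.993, 0.009]
force: [1.2, -1.5, -0.1]
grip_width: -0.001
```

```bash
python3 e.py
```

```text
board ((55.65742874145508, 14.592254638671875), (76.54010772705078, 55.84906768798828), 89.77552795410156) ext [ 27.663357 -23.597147] [83.72916 52.95624]
[[27.600000381469727, -23.600000381469727], [83.4000015258789, -23.799999237060547], [83.69999694824219, 52.79999923706055], [27.899999618530273, 53.0]] z [13.60353078 17.02931265 19.97464776]
nonorange ext [ 23.53800325 -25.73702418] [82.9801338  52.95624257]
[-165.76636835  -19.13443114]
-18 ooooooooooooo..ggggo.o...ggg..o...ggg..o.o.gggg.o.oo..gg........... 10.9 [25.3]
0 ooooooooooo...ggggg.ggggggg.ggggggggggggggg.gggggggggggg......... 10.3 [24.8]
15 oooooooooooo...gggggggggggggggggggggggggggggggggggggggggg.......... 10.7 [24.7]
30 oooooooooo....gggggggggggggggggggggggggggg.gggggggggggggg.......... 10.6 [25.1]
48 oooooooooooo...ggg......ggg......ggggg.......ggg....o.ggg.......... 10.0 [24.5]
```

View pics/t_e.png

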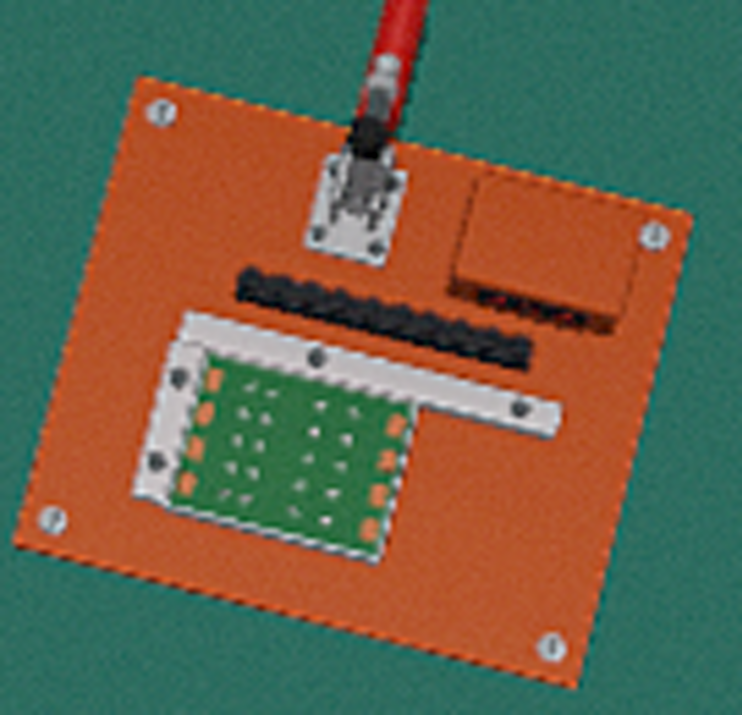

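The module lies pads up, snug in the corner against the back stop and side fence (crop ≈ (295,455)), with no gap visible. The arm is clear, so I hand in.

```bash
python3 -c "
from rig import order
print(order.finish_job())"
```

```text
the job is handed in; nothing more can be done
None
```

The LED driver module is turned over, pads up, and sits home in the fixture's corner. I handed the job in at about 21 s of the 51 s allowed.

**What I did:** I slid it with the half-open fingertips against the front edge of the plate. An arc that carried edge a up tipped it over onto the plate, without gripping it. I then pushed it to the back stop with about 10 N, to the side fence with about 8 N, and repeated both pushes lightly.

**Last checks:**
- **Position:** the top camera puts its centre at fixture (55.7, 14.6) mm against home (55, 15). It is turned about 0.2°, and the last picture shows no gap to the stop or the fence.
- **Contact:** both pushes ended in a firm rise in force where the stop and fence should be.
- **Flatness:** median height over the board is about 17 mm against a nominal 16. The depth readings ran about 1 mm high on the plate too, so I take it as flat.
- **Rest of the bench:** the arm ended clear at about 100 mm height. I kept clear of everything else but did not measure those items again.

**What did not go as planned:**
- **Falling the last part:** the module slipped off the fingers at roughly 125° and fell the rest of the way onto the plate.
- **Vertical forces:** twice during the pushes on the plate I saw small unexplained upward forces on the tool, 5–13 N. I backed off or raised the tool, and both times it then pushed normally.

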